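# Slide the red screwdriver into its blade guard

## Task

Put the red-handled screwdriver away: slide it blade first under the roof of the low blue blade guard and straight in until the tip meets the guard's closed end. Leave it lying on the desk with the handle outside, and let go. Leave the grey-handled screwdriver where it is.

Things in the scene. Friction and masses are not known exactly. Their poses are not given: they have to be found in the camera images.
- red_driver: Loose screwdriver, red handle, steel blade, 135 mm long, 0.035 to 0.07 kg, lying on the desk. Origin: on its underside, halfway along. Its y runs along it: handle (22 mm wide, 29 high) from y = -8 to +67 mm, blade (6 wide, 13 high at most) from there to the tip at y = -67. z up; at rest it may rock back, tip 8 mm up. Blade starts pointing to the robot's left within 30 degrees. Grip across the handle, e.g. at y = +30.
- blade_tip (a point): The tip of the red screwdriver's blade, at y = -67 mm of the screwdriver, 6 mm above its underside.
- guard: Blue sheet-metal guard fixed to the desk, no floor, mouth to its own +y (robot's right). Its frame is where the screwdriver's frame is when home (x, y, yaw equal). Closed end's inner face y = -67.5 mm, mouth y = -27.5; inside 32 wide (x), 30 high; sheet 4, top at 34 mm; 3 mm high flanges to x = +-34. Near: monitor to its left (y over 0, up to 0.47 m high), 75 mm high charger to its right.
- grey_driver: A bystander: the other screwdriver, grey handle, 145 mm long, 16 wide, 20 high, lying nearer the robot and further right. Origin: on its underside, halfway along; its y runs along it, handle at +y.

How it is judged (in metres and radians):
At the end, for the whole second after the job is handed in: The red screwdriver lies still on the desk, its blade under the guard's roof with the tip within about 12 mm of the closed end, its length within 16 degrees of the guard's; the grey screwdriver is within 30 mm of where it began (y of blade_tip in the frame of guard between -0.075 and -0.055 m and x of blade_tip in the frame of guard between -0.02 and 0.02 m and angle between the y axis of red_driver and the y axis of guard, either way round below 0.28 rad and height (world z) of red_driver below 0.012 m and height (world z) of blade_tip below 0.03 m and angle between red_driver's own y axis and vertical between 1.35 and 1.79 rad and linear speed of red_driver below 0.02 m/s and distance of grey_driver from where it was at the start of the episode below 0.03 m); the robot touches nothing.
It fails at once if the grey screwdriver is shifted more than 30 mm from its place (distance of grey_driver from where it was at the start of the episode above 0.03 m).
It also fails if it takes over 43 s, if anything falls off the work surface, if the arm or the gripper's body presses on something with over 40 N, if the wrist force passes 120 N, or if a joint passes its speed limit or range.

## Robot

A 6-joint arm with a two-finger parallel gripper is mounted at the origin on the work surface; the furniture and walls round the work are solid. World frame = base frame: x ahead of the robot, y to its left, z up, the work surface at z = 0. Lengths are in m, angles in degrees, forces in N, time in s.
With the tool pointing down it reaches from about 0.425 to 1.125 m from the base axis. Payload 14.9 kg.
Tool frame: the origin (TCP) lies on the mounting face of the last link; the fingertips stand 191 mm ahead of it and the grasp point (between the pads) lies 172 mm ahead of it; z points along the fingers, y is the line along which they close (so a half turn about z gives the same grasp; the last joint's range is limited). The gripper opens to 91 mm and grips with 3 to 60 N. Pads are 32 mm wide; open, the fingers measure 118 mm over their backs; the gripper's body (76 mm by 178 mm) begins 60 mm behind the grasp point.
Start: joints at [64.612, 21.709, 99.362, -0, 58.929, -1.908], TCP at [0.279, 0.642, 0.405] pointing down, gripper open.
Joint ranges: [-158.91, 158.91], [-42.39, 125.64], [0.06, 152.35], [-60.88, 240.88], [17.5, 164.5], [-176.32, 176.32]. Speed limits (degrees/s): [108.29, 108.29, 136.94, 180, 180, 180].

## Interface

Orientations are given as a 3x3 rotation matrix whose columns are the frame's x, y, z axes.
In Python, from workcell import * gives the robot as it stands.
- The arm moves only by the tool apply_moves, never from a script. Its argument "motion" is a list of rows, each a list of 6 numbers: the shift along the world's x, y, z each as a share of 0.05 m, from -1 to 1, then the turn, a rotation vector about the world's x, y, z each as a share of 0.1 rad, from -1 to 1. In form: [[tx, ty, tz, wx, wy, wz], ...]. A call has 1 to 20 rows; each row shifts and turns the commanded pose from where the row before left it; what a row does not reach is not made up. A row lasts 1/8 s, in which the tool goes at most 62.5 mm and 10.7 degrees, less where a joint would pass 70% of its speed; a pose out of reach is approached as far as the arm can. A call with a number of a shift or a turn outside -1 to 1 is refused whole. A call with a gripper value outside its range is refused whole. "gripper" is the closure, from 0 (fully open) to 1 (shut), set as the call begins (left out, the last holds). The fingers move at their own pace and stop on an object; the grip force is fixed at half the most. Time passes only in rows, so rows that do not move let the fingers close. It gives the time, the measured TCP pose, the force, the opening and the grip force at its end, in the units of the state.
- get_obs(): the state, without advancing time (a new reading comes with each control period).
- camera(name): name is "scene" or "side" or "wrist"; returns a dict with "color" (384x512x3 uint8, red, green, blue), "z_map" (384x512 float32, m along the optical axis (not along the pixel's ray), 0 where there is no reading), "mtx" (3x3 intrinsics, pixels), "D" ([k1, k2, p1, p2, k3] as OpenCV has them; the pictures are not rectified), "rvec" (rotation vector, rad) and "tvec" (3), from world to camera coordinates, as OpenCV has them. Camera axes: x right, y down, z forward; pixel columns grow to the right and rows downward; lengths in m; the calibration is good to about 2 mm. A picture is of the moment at which its call begins.
- close_job(): hands the job in; it is judged then, once.
The state is a dict: "t": time; "qpos": joint angles; "qvel": joint speeds; "joint_torque": joint torques, N m; "position": TCP position; "ee_rot": TCP orientation; "contact_force": force on the tool from outside, world axes, zero at the start; "wrist_torque": the same for the moment, N m; "opening": opening from 0.0 (shut) to 1.0 (fully open); "finger_force": force on a finger pad.
Only numpy, scipy, OpenCV 4.12 (cv2) and the standard library are available. Lean on these libraries where they do the work, as an engineer would, in place of code of your own. Each camera call takes 0.05 s, during which the arm holds its last target. There are 200 camera calls.

## Working session

There is one attempt and no reset: what is moved stays moved. The work goes in short steps, Python scripts to look and compute and a tool call to move; the robot and the scene stay as the last step left them, time stands still between calls to the robot, and variables do not carry over. Pictures are saved under pics/ and viewed, at most 10 in all, crops included, and the job is handed in when it is done.

Besides the shell and the picture viewer there is one more tool, called after ">>>" as name(argument=value, ...) on one line, values as JSON. apply_moves: Moves the arm, as the interface text tells. Shift numbers are shares of 0.05 m and turn numbers shares of 0.1 rad, none past 1 either way. Its arguments: {"type":"object","properties":{"motion":{"type":"array"},"gripper":{"type":"number"}},"required":["motion"]}

```bash
mkdir -p pics; cat > h.py <<'E'
from workcell import *
import numpy as np, cv2
def cloud(c):
    z=c["z_map"]; h,w=z.shape
    u,v=np.meshgrid(np.arange(w),np.arange(h))
    p=cv2.undistortPoints(np.stack([u,v],-1).reshape(-1,1,2).astype(np.float64),c["mtx"],c["D"]).reshape(h,w,2)
    P=np.dstack([p*z[...,None],z])
    R=cv2.Rodrigues(np.array(c["rvec"],float))[0]
    W=(P-np.array(c["tvec"],float).reshape(3))@R
    W[z==0]=np.nan
    return W
def save(c,n): cv2.imwrite("pics/"+n+".png",c["color"][...,::-1])
E
python3 - <<'E'
from h import *
ims=[]
for n in ("scene","side","wrist"):
    c=camera(n); np.savez("pics/"+n+"0.npz",W=cloud(c),color=c["color"]); ims.append(c["color"])
    R=cv2.Rodrigues(np.array(c["rvec"],float))[0]; print(n,(-R.T@np.array(c["tvec"]).reshape(3)).round(3))
cv2.imwrite("pics/a.png",cv2.resize(np.hstack(ims[:2])[...,::-1],(800,300),interpolation=cv2.INTER_AREA))
cv2.imwrite("pics/w0.png",ims[2][...,::-1])
print(get_obs())
E
```

```text
scene [ 0.093 -0.472  0.687]
side [ 0.358 -0.865  0.505]
wrist [0.217 0.669 0.385]
{'t': 0.15, 'qpos': array([ 6.46132132e+01,  2.17322126e+01,  9.93878480e+01, -5.46506428e-05,
        5.89280602e+01, -1.90735073e+00]), 'qvel': array([ 0.02244088, -0.18095592, -0.14861145, -0.00323994, -0.0012168 ,
       -0.03957605]), 'joint_torque': array([-1.39550852e-03, -7.64109063e+01, -4.34657192e+01,  6.50789822e-02,
        4.09560185e-02, -2.62512503e-05]), 'position': array([0.27883255, 0.64191648, 0.40423219]), 'ee_rot': array([[-9.17203321e-01,  3.98419301e-01, -3.59335137e-04],
       [ 3.98419462e-01,  9.17203007e-01, -7.59114252e-04],
       [ 2.71374988e-05, -8.39428225e-04, -9.99999647e-01]]), 'contact_force': array([ 1.17399825,  1.03028982, -0.03554314]), 'wrist_torque': array([-0.00917822, -0.0172032 ,  0.03367914]), 'finger_force': 0.0, 'opening': 0.9989099667161018}
```

View pics/a.png

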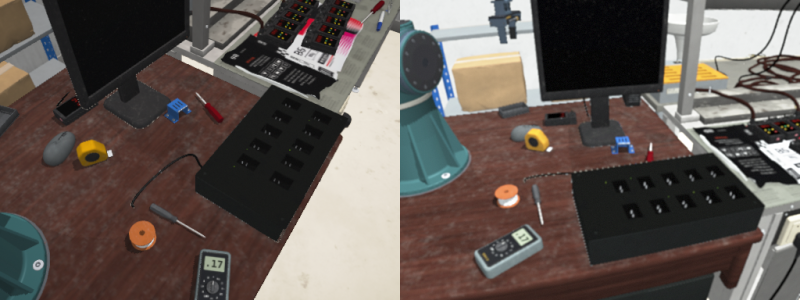

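View pics/w0.png

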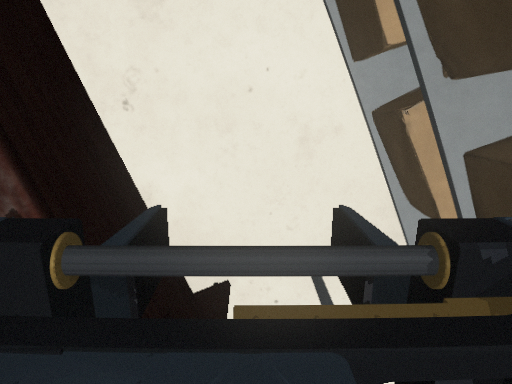

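The scene view (scaled) shows the blue guard near (178,108) with the red driver right behind it at (210,107). The grey driver is at (175,220), and the monitor is left of the guard. The wrist view shows only floor, off to the left of the desk. Next I'll segment the guard and the driver.

```bash
python3 - <<'E'
from h import *
for n in ("scene","side"):
    d=np.load(f"pics/{n}0.npz"); W=d["W"]; hsv=cv2.cvtColor(d["color"],cv2.COLOR_RGB2HSV); H,S,V=[hsv[...,i].astype(int) for i in range(3)]
    inb=(W[...,2]>-0.01)&(W[...,2]<0.06)&(W[...,0]>0.3)&(W[...,0]<1.15)&(abs(W[...,1])<0.5)
    m={"blue":inb&(H>100)&(H<125)&(S>120)&(V>60),
       "red":inb&((H<6)|(H>172))&(S>150)&(V>90)&(W[...,2]>.006)}
    for k,mm in m.items():
        nl,lab,st,_=cv2.connectedComponentsWithStats(mm.astype(np.uint8))
        for i in range(1,nl):
            if st[i,4]<40: continue
            P=W[lab==i]; c=P.mean(0); ev,U=np.linalg.eigh(np.cov(P[:,:2].T))
            print(n,k,st[i],c.round(3),"dir",U[:,1].round(3),"ext",np.ptp((P[:,:2]-c[:2])@U,axis=0).round(3),"min",P.min(0).round(3),"max",P.max(0).round(3))
    # monitor/ obstacles
    b=(W[...,2]>0.1)&(W[...,0]>0.4)&(W[...,0]<1.2)&(abs(W[...,1])<0.6); P=W[b]
    for lo,hi in ((.1,.15),(.15,.25),(.25,.35),(.35,.5)):
        Q=P[(P[:,2]>lo)&(P[:,2]<hi)]
        if len(Q): print(n,lo,np.percentile(Q,[1,99],axis=0).round(3).tolist())
im=np.load("pics/scene0.npz")["color"][80:200,180:340]
cv2.imwrite("pics/b.png",cv2.resize(im[...,::-1],None,fx=5,fy=5))
E
```

```text
scene blue [210 126  29  32 444] [ 0.595 -0.054  0.024] dir [-0.899 -0.437] ext [0.061 0.095] min [ 0.569 -0.076 -0.001] max [ 0.651 -0.012  0.037]
scene blue [233 137  12   9  50] [ 0.62  -0.077  0.012] dir [-0.976  0.219] ext [0.018 0.035] min [ 0.6   -0.083  0.   ] max [ 0.636 -0.064  0.035]
scene red [263 132  22  21 128] [ 0.66  -0.144  0.019] dir [0.386 0.922] ext [0.017 0.071] min [ 0.643 -0.177  0.011] max [ 0.683 -0.109  0.022]
scene 0.1 [[0.829, -0.075, 0.1], [1.03, 0.13, 0.149]]
scene 0.15 [[0.403, 0.007, 0.153], [0.856, 0.047, 0.249]]
scene 0.25 [[0.402, 0.014, 0.251], [0.728, 0.032, 0.349]]
scene 0.35 [[0.401, 0.025, 0.35], [0.513, 0.033, 0.398]]
side blue [271 175  29  22 278] [ 0.604 -0.055  0.019] dir [-0.027  1.   ] ext [0.069 0.09 ] min [ 0.569 -0.084 -0.001] max [0.638 0.005 0.036]
side red [316 194   9  13  99] [ 0.663 -0.14   0.018] dir [0.395 0.918] ext [0.019 0.059] min [ 0.647 -0.167  0.011] max [ 0.68  -0.111  0.022]
side 0.1 [[0.543, -0.068, 0.1], [1.196, 0.468, 0.148]]
side 0.15 [[0.404, 0.007, 0.152], [1.165, 0.1, 0.249]]
side 0.25 [[0.404, -0.015, 0.251], [1.152, 0.044, 0.349]]
side 0.35 [[0.404, -0.021, 0.351], [1.182, 0.042, 0.425]]
```

View pics/b.png

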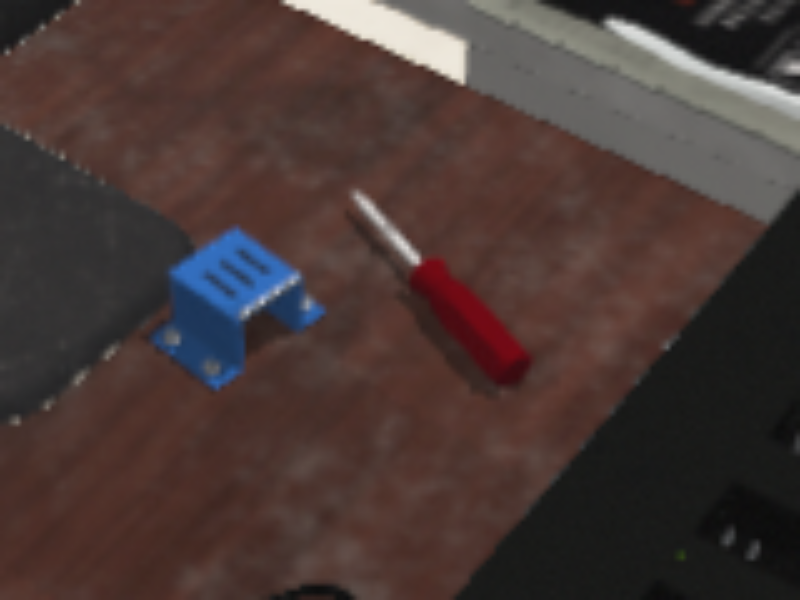

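```bash
python3 - <<'E'
from h import *
for n in ("scene","side"):
    d=np.load(f"pics/{n}0.npz"); W=d["W"]; hsv=cv2.cvtColor(d["color"],cv2.COLOR_RGB2HSV); H,S,V=[hsv[...,i].astype(int) for i in range(3)]
    m=(H>100)&(H<125)&(S>100)&(V>50)&(W[...,0]>.5)&(W[...,0]<.7)&(abs(W[...,1])<.15)
    P=W[m&(W[...,2]>0.030)&(W[...,2]<.038)]
    r=cv2.minAreaRect((P[:,:2]*1000).astype(np.float32)); print(n,"roof",r,len(P),np.median(P[:,2]))
    print("roof pct",np.percentile(P,[2,98],axis=0).round(3).tolist())
    b=(W[...,2]>0.065)&(W[...,2]<0.085)&(W[...,0]>.4)&(W[...,1]<-.1)&(W[...,0]<1.1); Q=W[b]
    r=cv2.minAreaRect((Q[:,:2]*1000).astype(np.float32)); print("charger",cv2.boxPoints(r).round().tolist(),np.median(Q[:,2]))
    b=(H>-1)&(W[...,2]>0.4)&(W[...,2]<1.2)&(W[...,0]>.2)&(W[...,0]<1.0)&(abs(W[...,1])<.8); Q=W[b]
    if len(Q):
        hst,xe,ye=np.histogram2d(Q[:,0],Q[:,1],bins=[np.arange(.2,1.05,.1),np.arange(-.8,.85,.2)]); print(hst.astype(int)); print(Q[:,2].max())
E
```

```text
scene roof ((605.2589111328125, -56.51886749267578), (45.489601135253906, 40.95187759399414), 80.21044921875) 253 0.034104487509665264
roof pct [[0.584, -0.077, 0.031], [0.626, -0.035, 0.036]]
charger [[375.0, -257.0], [438.0, -543.0], [1122.0, -393.0], [1059.0, -106.0]] 0.07490961385907949
[[  0   0   0   0   0   0   0   0]
 [  0   0   0   0 150   0   0   0]
 [  0   0   0   0   3   0   0   0]
 [  0   0   0   0   0   0   0   0]
 [  0   0   0   0   0   0   0   0]
 [  0   0   0   0   0   0   0   0]
 [  0   0   0   0   0   0   0   0]
 [  0   0   0   0   0   0   0   0]]
0.41183444550092774
side roof ((604.983154296875, -57.40618896484375), (43.750091552734375, 39.43876266479492), 79.61810302734375) 126 0.03382874269954862
roof pct [[0.584, -0.076, 0.031], [0.624, -0.037, 0.036]]
charger [[417.0, -244.0], [421.0, -474.0], [1092.0, -462.0], [1088.0, -232.0]] 0.07508510007113184
[[  0   0   0   0   0   0   0   0]
 [  0   0   0   0 181   0   0   0]
 [  0   0   0   0 706   0   0   0]
 [  0   0   0   0 579   0   0   0]
 [  0   0   0   0 484   0   0   0]
 [  0   0   0   0 243   0   0   0]
 [  0   0   0   0 293   0   0   0]
 [  0   0   0   0 298   0   0   0]]
0.43173546504399785
```

>>> apply_moves(motion=[[0,0,1,0,0,0],[0,0,1,0,0,0],[0,0,1,0,0,0],[0,0,1,0,0,0],[0,0,1,0,0,0],[0,0,1,0,0,0],[0,0,0.6,0,0,0]], gripper=0)

```text
t: 1.02
position: [0.2788, 0.6417, 0.7376]
ee_rot: [[-0.917, 0.398, 0.001], [0.398, 0.917, 0.002], [-0.0, 0.002, -1.0]]
contact_force: [-0.1, 0.1, -0.7]
opening: 0.997
finger_force: 0.0
```

>>> apply_moves(motion=[[0.476,-0.98,0,0,0,-0.98],[0.476,-0.98,0,0,0,-0.98],[0.476,-0.98,0,0,0,-0.98],[0.476,-0.98,0,0,0,-0.98],[0.476,-0.98,0,0,0,-0.98],[0.476,-0.98,0,0,0,-0.98],[0.476,-0.98,0,0,0,-0.98],[0.476,-0.98,0,0,0,-0.98],[0.476,-0.98,0,0,0,-0.98],[0.476,-0.98,0,0,0,-0.98],[0.476,-0.98,0,0,0,-0.98],[0.476,-0.98,0,0,0,-0.98],[0.476,-0.98,0,0,0,-0.98],[0.476,-0.98,0,0,0,-0.98],[0.476,-0.98,0,0,0,-0.98],[0.476,-0.98,0,0,0,-0.98],[0,0,0,0,0,0]])

```text
t: 3.15
position: [0.6608, -0.1448, 0.7331]
ee_rot: [[0.4, 0.917, -0.002], [0.917, -0.4, 0.0], [-0.001, -0.002, -1.0]]
contact_force: [-0.9, 0.2, 0.4]
opening: 1.002
finger_force: 0.0
```

>>> apply_moves(motion=[[0,0,-1,0,0,0],[0,0,-1,0,0,0],[0,0,-1,0,0,0],[0,0,-1,0,0,0],[0,0,-1,0,0,0],[0,0,-1,0,0,0],[0,0,0,0,0,0],[0,0,0,0,0,0]])

```text
t: 4.15
position: [0.6602, -0.1417, 0.437]
ee_rot: [[0.395, 0.919, 0.002], [0.919, -0.395, -0.0], [0.0, 0.002, -1.0]]
contact_force: [-1.4, -0.2, 1.5]
opening: 0.996
finger_force: 0.0
```

```bash
python3 - <<'E'
from h import *
c=camera("wrist"); W=cloud(c); np.savez("pics/w1.npz",W=W,color=c["color"]); save(c,"w1")
o=get_obs();print(o["position"],o["qpos"].round(1))
hsv=cv2.cvtColor(c["color"],cv2.COLOR_RGB2HSV); H,S,V=[hsv[...,i].astype(int) for i in range(3)]
z=W[...,2]
for k,m in (("roof",(H>100)&(H<125)&(S>100)&(V>50)&(z>.028)&(z<.04)),("red",((H<6)|(H>172))&(S>140)&(V>60)&(z>.005)&(z<.04))):
    m=cv2.morphologyEx(m.astype(np.uint8),cv2.MORPH_OPEN,np.ones((3,3)))>0
    P=W[m]
    if len(P)<20: print(k,"none");continue
    print(k,m.sum(),cv2.minAreaRect((P[:,:2]*1000).astype(np.float32)),P.mean(0).round(4))
b=(z>.06)&(z<.085)&(W[...,1]<-.12)&(W[...,0]>.55)&(W[...,0]<.75); Q=W[b]
for x in (.58,.62,.66,.7):
    q=Q[abs(Q[:,0]-x)<.01]
    if len(q): print("charger edge",x,np.percentile(q[:,1],99))
E
```

```text
[ 0.6603184  -0.14179844  0.43755401] [-14.1  17.5 101.3   0.   60.9   9.2]
roof 517 ((603.6387939453125, -64.08560943603516), (24.533721923828125, 36.73062515258789), 77.09197998046875) [ 0.6015 -0.0651  0.0348]
red 1034 ((775.410400390625, -121.70175170898438), (283.89898681640625, 68.64823150634766), 10.504651069641113) [ 0.6799 -0.1418  0.0195]
charger edge 0.58 -0.24517832397128483
charger edge 0.62 -0.2545621464667732
charger edge 0.66 -0.27170992634077745
charger edge 0.7 -0.24576561670107688
```

View pics/w1.png

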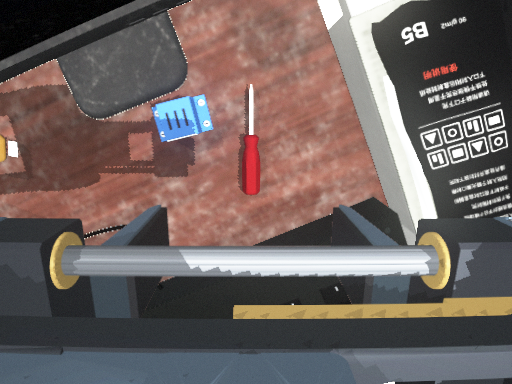

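The wrist view shows the red handle at (251,165), the blade tip at (250,85) and the guard at (180,118), all in clear view.

```bash
cat >> h.py <<'E'
def big(m):
    n,l,s,_=cv2.connectedComponentsWithStats(m.astype(np.uint8)); return l==1+s[1:,4].argmax()
def meas(c,W):
    hsv=cv2.cvtColor(c,cv2.COLOR_RGB2HSV); H,S,V=[hsv[...,i].astype(int) for i in range(3)]; z=W[...,2]
    roi=np.zeros(z.shape,bool); roi[:220]=1
    near=roi&(W[...,0]>.5)&(W[...,0]<.75)&(W[...,1]<0.02)&(W[...,1]>-.25)
    for k,m in (("guard",near&(H>97)&(H<128)&(S>90)&(V>50)&(z<.045)),("red",near&((H<8)|(H>170))&(S>170)&(V>60)&(z>.008)&(z<.04))):
        m=big(m); P=W[m]; v,u=np.nonzero(m)
        print(k,m.sum(),"px",u.min(),u.max(),v.min(),v.max(),cv2.minAreaRect((P[:,:2]*1000).astype(np.float32)),np.median(P[:,2]).round(4))
        if k=="guard":
            Q=P[(P[:,2]>.029)&(P[:,2]<.04)]; print(" roof",cv2.minAreaRect((Q[:,:2]*1000).astype(np.float32)))
        else:
            l=cv2.fitLine((P[:,:2]).astype(np.float32),cv2.DIST_L2,0,.01,.01).ravel(); print(" line",l,"top z",np.percentile(P[:,2],95))
E
python3 - <<'E'
from h import *
d=np.load("pics/w1.npz"); meas(d["color"],d["W"])
W=d["W"]
for v in range(82,140,6): print(v,[W[v,u].round(3).tolist() for u in (249,250,251)])
E
```

```text
guard 1338 px 152 212 94 141 ((605.9950561523438, -54.65805435180664), (46.29313278198242, 69.0434341430664), 79.43867492675781) 0.0337
 roof ((606.5107421875, -55.383460998535156), (43.603721618652344, 39.72334671020508), 79.27385711669922)
red 927 px 242 259 135 194 ((662.025634765625, -142.00885009765625), (74.13457489013672, 21.70561981201172), 67.06220245361328) 0.019
 line [ 0.39134902  0.9202423   0.661961   -0.14299604] top z 0.021440939857369456
82 [[0.7, -0.049, 0.0], [0.701, -0.05, 0.0], [0.702, -0.05, 0.002]]
88 [[0.697, -0.056, 0.011], [0.698, -0.057, 0.011], [0.699, -0.057, 0.011]]
94 [[0.694, -0.063, 0.013], [0.695, -0.063, 0.012], [0.696, -0.064, 0.014]]
100 [[0.691, -0.069, 0.012], [0.693, -0.07, 0.015], [0.694, -0.07, 0.013]]
106 [[0.689, -0.076, 0.012], [0.69, -0.076, 0.012], [0.691, -0.077, 0.013]]
112 [[0.686, -0.082, 0.013], [0.687, -0.083, 0.015], [0.688, -0.083, 0.013]]
118 [[0.683, -0.089, 0.013], [0.684, -0.089, 0.013], [0.685, -0.09, 0.013]]
124 [[0.68, -0.095, 0.013], [0.681, -0.096, 0.013], [0.682, -0.096, 0.013]]
130 [[0.677, -0.102, 0.012], [0.678, -0.102, 0.013], [0.68, -0.103, 0.012]]
136 [[0.675, -0.108, 0.019], [0.676, -0.109, 0.02], [0.677, -0.109, 0.018]]
```

>>> apply_moves(motion=[[0.03,-0.01,-1,0,0,0.07],[0,0,-1,0,0,0],[0,0,-1,0,0,0],[0,0,-0.8,0,0,0],[0,0,-0.6,0,0,0],[0,0,-0.3,0,0,0],[0,0,-0.15,0,0,0],[0,0,0,0,0,0],[0,0,0,0,0,0]], gripper=0.4)

```text
t: 5.32
position: [0.6617, -0.1426, 0.1935]
ee_rot: [[0.389, 0.921, 0.002], [0.921, -0.389, -0.0], [0.0, 0.002, -1.0]]
contact_force: [0.9, -0.2, 0.7]
opening: 0.597
finger_force: 0.0
```

>>> apply_moves(motion=[[0,0,0,0,0,0],[0,0,0,0,0,0],[0,0,0,0,0,0],[0,0,0,0,0,0],[0,0,0,0,0,0],[0,0,0,0,0,0]], gripper=1)

```text
t: 6.08
position: [0.6613, -0.1425, 0.1923]
ee_rot: [[0.389, 0.921, 0.0], [0.921, -0.389, -0.0], [0.0, 0.0, -1.0]]
contact_force: [0.4, 0.2, 1.5]
opening: 0.229
finger_force: 30.0
```

```bash
python3 - <<'E'
from h import *
for n in ("scene0","side0"):
    W=np.load(f"pics/{n}.npz")["W"]
    Q=W[(W[...,2]>.068)&(W[...,2]<.082)&(W[...,1]<-.1)]
    for x in (.5,.54,.58,.62,.66):
        q=Q[abs(Q[:,0]-x)<.012]; print(n,x,len(q),np.percentile(q[:,1],[50,97,100]).round(3) if len(q) else "")
E
```

```text
scene0 0.5 1306 [-0.364 -0.253 -0.246]
scene0 0.54 1246 [-0.364 -0.253 -0.246]
scene0 0.58 739 [-0.362 -0.251 -0.246]
scene0 0.62 954 [-0.363 -0.252 -0.246]
scene0 0.66 1062 [-0.364 -0.254 -0.246]
side0 0.5 1191 [-0.381 -0.255 -0.246]
side0 0.54 1155 [-0.381 -0.255 -0.245]
side0 0.58 801 [-0.376 -0.253 -0.245]
side0 0.62 1000 [-0.379 -0.254 -0.245]
side0 0.66 1104 [-0.38  -0.255 -0.245]
```

>>> apply_moves(motion=[[0,0,0.08,0,0,0],[0,-0.45,0,0,0,0],[0,-0.45,0,0,0,0],[-0.4,0,0,0,0,0.53],[-0.4,0,0,0,0,0.53],[-0.4,0,0,0,0,0.53],[-0.4,0,0,0,0,0.53],[0,0,0,0,0,0],[0,0,0,0,0,0],[0,0,0,0,0,0]])

```text
t: 7.32
position: [0.5819, -0.1878, 0.1963]
ee_rot: [[0.188, 0.982, 0.001], [0.982, -0.188, -0.0], [-0.0, 0.001, -1.0]]
contact_force: [-0.5, 0.1, -0.9]
opening: 0.234
finger_force: 30.0
```

```bash
python3 - <<'E'
from h import *
o=get_obs();print(o["position"],o["contact_force"])
c=camera("wrist"); W=cloud(c); np.savez("pics/w2.npz",W=W,color=c["color"]); save(c,"w2")
E
```

```text
[ 0.58190101 -0.18781547  0.19632468] [-0.49140545  0.07986912 -0.8739396 ]
```

View pics/w2.png

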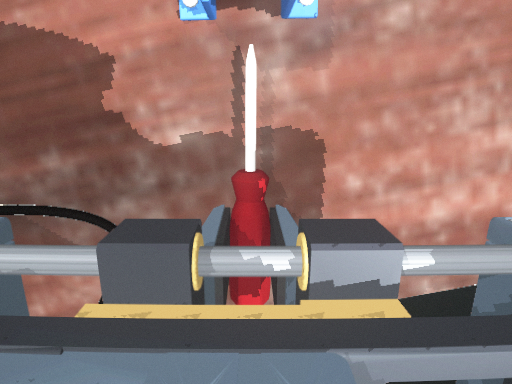

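The driver is held straight. The tip is at (251,45) and the flange mouth ends are at (197,18) and (300,17), so the blade is centred on the opening. Next I'll measure the tip and mouth.

```bash
python3 - <<'E'
from h import *
d=np.load("pics/w2.npz"); W=d["W"]; c=d["color"]
hsv=cv2.cvtColor(c,cv2.COLOR_RGB2HSV); H,S,V=[hsv[...,i].astype(int) for i in range(3)]
G=np.array([.597,-.104]); e=np.array([.1857,.9826]); ex=np.array([-.9826,.1857])*-1
def g(p): return [round(float(1000*(p[:2]-G)@ex),1),round(float(-1000*(p[:2]-G)@e),1),round(float(1000*p[2]),1)]
m=(H>97)&(H<128)&(S>90)&(V>50); m[30:]=0
for s in (slice(0,250),slice(250,512)):
    mm=np.zeros_like(m); mm[:,s]=m[:,s]; P=W[mm]; q=np.array([g(p) for p in P]); print("flange x range",np.nanpercentile(q,[2,50,98],axis=0).round(1).tolist())
b=(S<70)&(V>170); b[:40]=0;b[175:]=0;b[:,:240]=0;b[:,265:]=0; b=big(b)
v,u=np.nonzero(b); print(v.min(),v.max())
for r in (46,48,52,60,80,100,130,160):
    uu=u[v==r]
    if len(uu): print(r,g(np.nanmedian(W[r,uu.min():uu.max()+1],axis=0)))
E
```

```text
flange x range [[-33.0, -34.7, 2.0], [-20.9, -28.2, 4.4], [-15.1, -26.3, 30.2]]
flange x range [[16.8, -34.6, 1.6], [19.0, -27.6, 8.0], [34.4, -26.7, 29.9]]
44 171
46 [2.0, -11.9, 14.9]
48 [2.0, -11.0, 15.2]
52 [3.2, -10.8, 0.9]
60 [3.7, -6.4, 14.8]
80 [2.4, 3.2, 15.5]
100 [1.8, 12.7, 16.1]
130 [1.5, 26.9, 16.0]
160 [1.5, 41.6, 15.9]
```

>>> apply_moves(motion=[[0.014,0.174,0,0,0,0],[0.031,0.174,0,0,0,0],[0.031,0.174,0,0,0,0],[0.031,0.174,0,0,0,0],[0.031,0.174,0,0,0,0],[0.031,0.15,0,0,0,0],[0,0,-0.03,0,0,0],[0,0,-0.02,0,0,0],[0,0,0,0,0,0]])

```text
t: 8.5
position: [0.5896, -0.1367, 0.1936]
ee_rot: [[0.187, 0.982, -0.0], [0.982, -0.187, 0.0], [0.0, -0.0, -1.0]]
contact_force: [-0.8, -0.5, -0.9]
opening: 0.233
finger_force: 30.0
```

```bash
python3 - <<'E'
from h import *
o=get_obs();print(o["position"],o["contact_force"],o["wrist_torque"])
ims=[]
for n in ("scene","side"):
    c=camera(n)["color"]; ims.append(cv2.resize((c[90:190,190:320] if n=="scene" else c[150:250,240:370])[...,::-1],(400,308)))
cv2.imwrite("pics/p3.png",np.hstack(ims))
E
```

```text
[ 0.58955281 -0.13669983  0.19358423] [-0.82872784 -0.48085298 -0.88569774] [-0.08743071  0.07088086 -0.0135088 ]
```

View pics/p3.png

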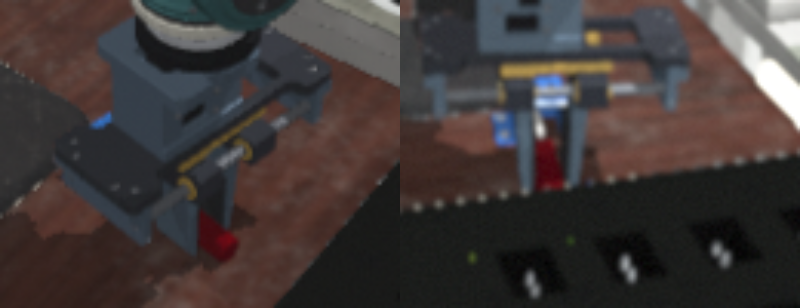

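The blade is in the guard mouth with the handle outside, and the tip is at about y = -64 mm. I'll creep forward the last few millimetres.

>>> apply_moves(motion=[[0.004,0.02,0,0,0,0],[0.004,0.02,0,0,0,0],[0,0,0,0,0,0],[0.004,0.02,0,0,0,0],[0,0,0,0,0,0]])

```text
t: 9.22
position: [0.5903, -0.1334, 0.1938]
ee_rot: [[0.187, 0.982, 0.0], [0.982, -0.187, -0.0], [-0.0, 0.0, -1.0]]
contact_force: [-1.1, -1.8, -0.1]
opening: 0.235
finger_force: 30.0
```

>>> apply_moves(motion=[[0.003,0.02,0,0,0,0],[0,0,0,0,0,0]])

```text
t: 9.48
position: [0.5904, -0.1326, 0.1938]
ee_rot: [[0.187, 0.982, 0.0], [0.982, -0.187, -0.0], [-0.0, 0.0, -1.0]]
contact_force: [-1.6, -6.0, 0.2]
opening: 0.232
finger_force: 30.0
```

There is contact: the force along y has risen to -6 N. I'll ease the load, release and lift.

>>> apply_moves(motion=[[-0.001,-0.01,0,0,0,0],[0,0,0,0,0,0],[0,0,0,0,0,0]])

```text
t: 9.85
position: [0.5904, -0.133, 0.1937]
ee_rot: [[0.187, 0.982, -0.0], [0.982, -0.187, -0.0], [-0.0, 0.0, -1.0]]
contact_force: [-1.4, -4.0, 0.1]
opening: 0.235
finger_force: 30.0
```

>>> apply_moves(motion=[[0,0,0,0,0,0],[0,0,0,0,0,0],[0,0,0,0,0,0],[0,0,0,0,0,0],[0,0,0.2,0,0,0],[0,0,0.5,0,0,0],[0,0,1,0,0,0],[0,0,1,0,0,0],[0,0,1,0,0,0],[0,-0.5,1,0,0,0],[0,-0.5,0,0,0,0],[0,0,0,0,0,0]], gripper=0.5)

```text
t: 11.35
position: [0.5901, -0.1839, 0.4299]
ee_rot: [[0.188, 0.982, 0.001], [0.982, -0.188, -0.001], [-0.0, 0.001, -1.0]]
contact_force: [-0.4, 0.2, -0.6]
opening: 0.502
finger_force: 0.0
```

```bash
python3 - <<'E'
from h import *
c=camera("wrist"); W=cloud(c); save(c,"w4"); meas(c["color"],W)
print(get_obs()["contact_force"])
E
```

```text
guard 384 px 213 247 31 76 ((584.8134765625, -47.34362030029297), (56.16356658935547, 35.49544143676758), 51.50397491455078) 0.004
 roof ((591.7222290039062, -48.43893814086914), (50.01155471801758, 21.69786262512207), 49.634883880615234)
red 1019 px 235 253 93 155 ((593.5221557617188, -133.29171752929688), (71.97413635253906, 21.71617889404297), 79.20259857177734) 0.0216
 line [ 0.1654305   0.98622143  0.5927209  -0.13509211] top z 0.02629394564651933
[ 0.42611366  0.47553927 -0.53650908]
```

View pics/w4.png

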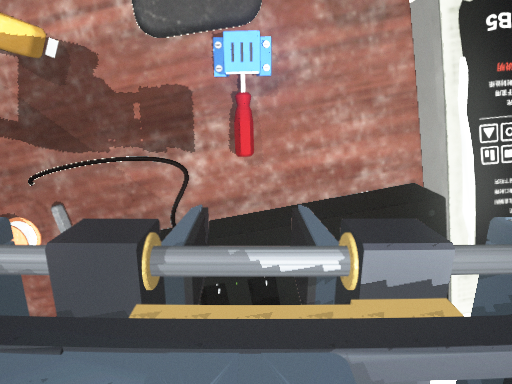

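The picture shows the blade under the guard roof (mouth at (242,75)) and the handle outside, centred at (244,125). That is within 2 mm of home and 0.1° of the guard's yaw, and the gripper is well clear.

```bash
python3 -c "
from workcell import *
print(close_job())"
```

```text
the job is handed in; nothing more can be done
None
```

The red screwdriver is in the blade guard, pushed in until the tip met the closed end, lying on the desk with its handle outside and released. I didn't touch the grey one, and I handed the job in at about 11.4 s; the hand-in returned no verdict.

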